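Wipe the mount clean and hold the bayonet filter collar home

ROBOT

A 6-joint arm with a two-finger parallel gripper is mounted at the origin on the work surface; the furniture and walls round the work are solid. World frame = base frame: x ahead of the robot, y to its left, z up, the work surface at z = 0. Lengths are in mm, angles in rad, forces in N, time in s.
With the tool pointing down it reaches from about 350 to 775 mm from the base axis. Payload 7.3 kg.
Tool frame: the origin (TCP) lies on the centre line of the jaws, within the pads' length; the fingertips stand finger_overhang ahead of it and the grasp point (between the pads) lies 8 mm behind it (finger_overhang is the distance from the TCP to the fingertips, in mm); z points along the fingers, y is the line along which they close (so a half turn about z gives the same grasp; the last joint's range is limited). The gripper opens to 92 mm and grips with 3 to 60 N. Pads are 19 mm wide; open, the fingers measure 130 mm over their backs; the gripper's body (75 mm by 190 mm) begins 47 mm behind the grasp point.
Start: joints at [-0.146, 0.342, 1.524, -0, 1.275, -0.146], TCP at [525.018, 0.02, 237.741] pointing down, gripper open.
Joint ranges: [-2.53, 2.53], [-0.77, 2.02], [0.04, 2.7], [-1, 4.14], [0.28, 2.66], [-3.11, 3.11]. Speed limits (rad/s): [2.57, 2.57, 3.14, 3.14, 3.14, 3.14].

INTERFACE

Orientations are given as [roll, pitch, yaw] about the fixed x, y, z axes, in that order (R = Rz(yaw) Ry(pitch) Rx(roll)).
In Python, from plant import get_obs, capture, close_job, finger_overhang gives the robot as it stands.
- The arm moves only by the shell command python3 -m inch 'ROWS'. ROWS is JSON, one flat list of numbers, 7 for each row, row after row: the turn, a rotation vector about the tool's x, y, z scaled (see below), then the shift along the tool's x, y, z scaled (see below), then the closure, from -1 (fully open) to 1 (shut). In form: [ax, ay, az, tx, ty, tz, gripper, ax, ay, az, tx, ty, tz, gripper, ...]. A call has 1 to 10 rows; each row shifts and turns the commanded pose from where the row before left it, along the tool's axes as they then stand; what a row does not reach is not made up. The controller multiplies each number of a shift by 0.8 m and each number of a turn by 1.5 rad. A row lasts 1/12 s, in which the tool goes at most 41.7 mm and 7.16 degrees, less where a joint would pass 70% of its speed; a pose out of reach is approached as far as the arm can. A call with a number of a shift or a turn outside -1 to 1 is refused whole. A call with a gripper value outside its range is refused whole. The fingers move at their own pace and stop on an object; the grip force is fixed at half the most. Time passes only in rows, so rows that do not move let the fingers close. It gives the time, the measured TCP pose, the force, the opening and the grip force at its end, in the units of the state.
- get_obs(): the state, without advancing time (a new reading comes with each control period).
- capture(name): name is "scene" or "side" or "wrist"; returns a dict with "image" (384x512x3 uint8, red, green, blue), "mtx" (3x3 intrinsics, pixels), "distortion" ([k1, k2, p1, p2, k3] as OpenCV has them; the pictures are not rectified), "pose" (4x4, takes a point from camera to world coordinates). Camera axes: x right, y up, looking along -z (the intrinsics and any distortion apply to the point x, -y, -z); pixel columns grow to the right and rows downward; lengths in mm; the calibration is good to about 2 mm. A picture is of the moment at which its call begins. There is no depth.
- close_job(): hands the job in; it is judged then, once.
The state is a dict: "time": time; "joint_positions": joint angles; "dq": joint speeds; "tau": joint torques, N m; "tool_pos": TCP position; "tcp_rot": TCP orientation; "contact_force": force on the tool from outside, world axes, zero at the start; "moment": the same for the moment, N m; "grip_width": finger opening in mm; "finger_force": force on a finger pad.
Only numpy, scipy, OpenCV 4.12 (cv2) and the standard library are available. Lean on these libraries where they do the work, as an engineer would, in place of code of your own. Each camera call takes 0.05 s, during which the arm holds its last target. There are 200 camera calls.

TASK

Take the cork block and wipe the three blue glass chips off the grey mount plate onto the bench (not with the fingers), then lay the block flat on the bench, clear of the plate. Then turn the knurled collar until its hidden keyways drop over the pins of the mount, and push it straight down, fully home against the spring. Finish while the gripper is still on the collar holding it down; leave the salt jar and the tape roll where they are.

Things in the scene. Friction and masses are not known exactly. Their poses are not given: they have to be found in the camera images.
- mount: Grey steel plate fixed on the bench, 18 mm thick. Origin: its underside, right under the axis of the upright spigot that the collar sits on; z up. In this frame the plate spans x -43 to +172 mm, y -40 to +40 mm. The bare apron (x 40 to 172 mm) carries the chips; its open end is at x = +172 mm. A flange 68 mm across, 3 mm high, surrounds the spigot.
- spigot (a point): Point on the spigot's axis at the plate's top face (18 mm above the bench). Spigot 35 mm thick, 36 mm high. Three 6 mm pins, 120 degrees apart, stick out of it under the collar, out of sight; their angle is not given. The collar's origin is 25.5 mm above this point when lying on the pins, 19 mm when dropped onto the spring sleeve, 11 mm when home.
- collar: Loose knurled aluminium collar on the spigot, 56 mm diameter, 0.14 to 0.24 kg. z is its axis, up; origin on the axis at the underside of its inner lands, 46 mm below its top (a thin skirt hangs 5 mm lower). It starts upright, lands resting on the pins, which stop it solidly. Bore clearance on the spigot 1.5 mm all round. Once dropped and let go, it rises with the sleeve.
- collar_top (a point): Centre of the collar's top (amber filter window, white dot near the rim on its +x side). Grip the collar by its upper 18 mm. Its three keyways, seen only from below, come over the pins on turning it 20 to 72 degrees clockwise (seen from above) from its start (fits within 7 degrees either way). Then a light push, or its own weight when let go, sinks it 6.5 mm; 8 mm more against the spring brings it home.
- sleeve (a joint): Brass spring sleeve round the spigot below the collar: 0 = fully up, 0.008 m = pressed right down (collar home). It takes about 3 N to start and 8 N to hold fully down.
- cork_block: Loose brown cork block, 45 x 62 x 24 mm high, lying flat on the bench; origin at the centre of its underside, z up; 0.04 to 0.09 kg. Its sides stand 22 degrees askew to this frame: use cork_mid for its direction. One 62 mm side faces two long glass tubes fixed on the bench.
- cork_mid (a point): Middle of the cork block, 12 mm above its underside, axes along its sides: x along its 45 mm, y along its 62 mm. Gripped by its two ends (along y), a 62 mm side is free for wiping.
- chip_1: Loose blue glass chip 12 x 9 x 7 mm lying on the apron; origin at the centre of its underside.
- chip_1_mid (a point): Middle of chip 1, 3.5 mm above its underside.
- chip_2: Like chip 1.
- chip_2_mid (a point): Middle of chip 2.
- chip_3: Like chip 1.
- chip_3_mid (a point): Middle of chip 3.
- salt_jar: Bystander: jar with a black lid, 58 mm diameter, 70 mm high; origin at its underside. Leave it alone.
- tape_roll: Bystander: roll of beige tape, 88 mm diameter, 25 mm high; origin at its underside. Leave it alone.

How it is judged (in metres and radians):
On the way, in this order (a step that is already met when the one before it is completed fails the run):
1. the cork block is held by the gripper down on the mount plate (contact force between the fingers and cork_block above 0.5 N and z of cork_block in the frame of mount between 0.013 and 0.024 m and x of cork_block in the frame of mount between 0 and 0.2 m), for 0.1 s.
2. all three chips are off the plate, down on the bench (height (world z) of chip_1_mid between -0.01 and 0.0145 m and height (world z) of chip_2_mid between -0.01 and 0.0145 m and height (world z) of chip_3_mid between -0.01 and 0.0145 m), for 0.1 s.
3. the cork block lies flat on the bench again, let go (height (world z) of cork_block below 0.004 m and angle between cork_block's own z axis and vertical below 0.1 rad and contact force between the fingers and cork_block below 0.1 N), for 0.1 s.
4. the collar has dropped over the pins, upright on the spigot (z of collar in the frame of mount below 0.0395 m and horizontal distance between collar and mount below 0.005 m and angle between collar's own z axis and vertical below 0.1 rad), for 0.1 s.
At the end, for the whole second after the job is handed in: The gripper (over 2 N) holds the collar upright and still on the spigot, sleeve pressed at least 6.5 of its 8 mm, collar origin at most 13 mm above the plate top; the chips lie on the bench off the plate (middle below 14.5 mm); the block lies flat on the bench, not touching the mount (all of step 2 and value of joint sleeve above 0.0065 m and z of collar in the frame of mount below 0.031 m and horizontal distance between collar and mount below 0.005 m and angle between each of collar, cork_block's own z axis and vertical below 0.1 rad and contact force between the fingers and collar above 2 N and linear speed of collar below 0.02 m/s and height (world z) of cork_block between -0.004 and 0.004 m and contact force between cork_block and mount below 0.1 N); the arm keeps its last pose, push and grip.
It fails at once if the fingers push a chip (more than 3 N) (contact force between the fingers and chip_1 above 3 N or contact force between the fingers and chip_2 above 3 N or contact force between the fingers and chip_3 above 3 N).
It fails at once if the salt jar or the tape roll is moved more than 30 mm (distance of any of salt_jar, tape_roll from where it was at the start of the episode above 0.03 m).
It also fails if it takes over 66 s, if anything falls off the work surface, if the arm or the gripper's body presses on something with over 40 N, if the wrist force passes 120 N, or if a joint passes its speed limit or range.

## Working session

There is one attempt and no reset: what is moved stays moved. The work goes in short steps, Python scripts to look and compute and a shell command to move; the robot and the scene stay as the last step left them, time stands still between calls to the robot, and variables do not carry over. Pictures are saved under pics/ and viewed, at most 10 in all, crops included, and the job is handed in when it is done.

```bash
ls; mkdir -p pics; python3 - <<'E'
from plant import *
import cv2
print(get_obs(),finger_overhang)
for n in("scene","side"):
    c=capture(n);cv2.imwrite(f"pics/{n}0.png",c["image"][:,:,::-1]);print(n,c["mtx"],c["distortion"],c["pose"])
E
```

```text
pics
{'time': 0.0, 'joint_positions': array([-1.45966178e-01,  3.42691449e-01,  1.52500235e+00, -9.97586596e-06,
        1.27537993e+00, -1.45998304e-01]), 'dq': array([-0.00124007,  0.00139406,  0.0002794 , -0.00014036, -0.00062045,
        0.00091919]), 'tau': array([ 7.61924657e-04, -4.31245601e+01, -2.44219762e+01,  7.17750052e-02,
        5.59406646e-02, -1.04314388e-04]), 'tool_pos': array([5.24620788e+02, 9.28015673e-02, 2.37066294e+02]), 'tcp_rot': array([-3.14012595e+00, -2.06029323e-04,  1.57083121e+00]), 'contact_force': array([0.10500992, 0.21386455, 0.04311076]), 'moment': array([0.02270731, 0.04739849, 0.00744388]), 'finger_force': 0.0, 'grip_width': 91.8038811584263} 11.0
scene [[407.8045523    0.         256.22818357]
 [  0.         407.8045523  192.47037648]
 [  0.           0.           1.        ]] [-0.05720057  0.          0.          0.          0.        ] [[ 8.91064401e-01  2.63279961e-01 -3.69713261e-01 -2.60156543e+01]
 [-4.53223605e-01  4.72446293e-01 -7.55898713e-01 -8.49019668e+02]
 [-2.43433240e-02  8.41117211e-01  5.40304766e-01  6.71939034e+02]
 [ 0.00000000e+00  0.00000000e+00  0.00000000e+00  1.00000000e+00]]
side [[391.19283005   0.         249.19109011]
 [  0.         391.19283005 197.94217957]
 [  0.           0.           1.        ]] [-0.11278142  0.          0.          0.          0.        ] [[ 9.98154256e-01  6.12643874e-03 -6.04197614e-02  3.23331812e+02]
 [-5.49078546e-02  5.16104594e-01 -8.54763813e-01 -8.38842769e+02]
 [ 2.59462583e-02  8.56503657e-01  5.15488387e-01  6.05400610e+02]
 [ 0.00000000e+00  0.00000000e+00  0.00000000e+00  1.00000000e+00]]
```

```bash
python3 - <<'E'
import cv2,numpy as np
a=cv2.imread("pics/scene0.png");b=cv2.imread("pics/side0.png")
# crop the middle of both
for n,i in(("scene",a),("side",b)):
    cv2.imwrite(f"pics/{n}0b.png",cv2.resize(i,(800,600),interpolation=cv2.INTER_CUBIC))
E
```

```text
(no output)
```

View pics/scene0b.png

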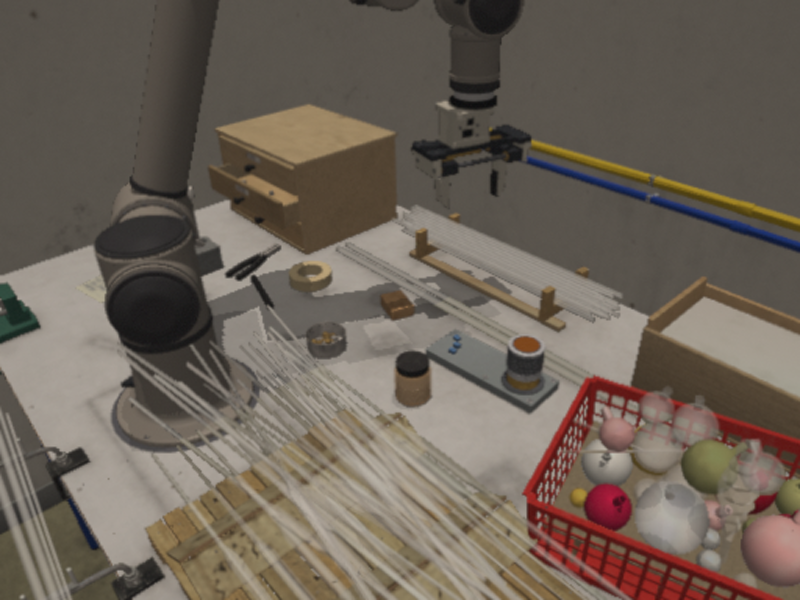

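View pics/side0b.png

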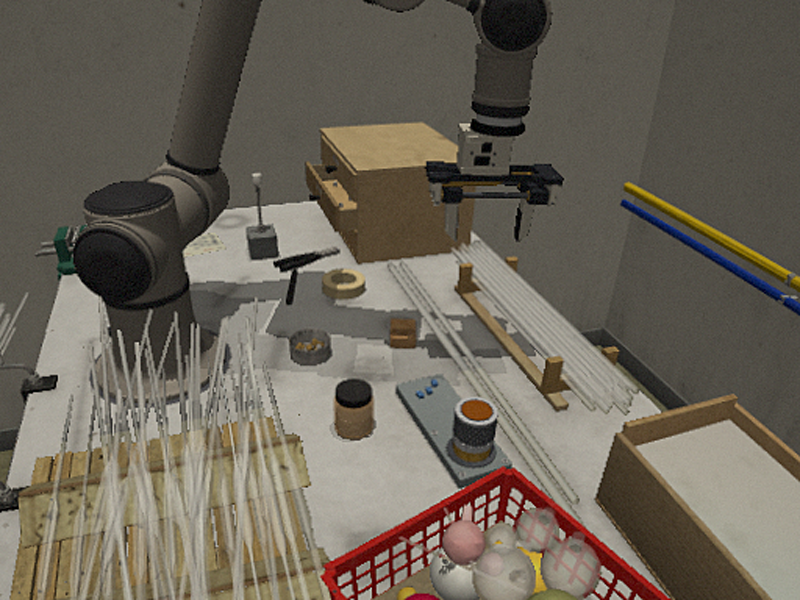

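Scene view (800-wide pixels): collar top at (526,345), plate corners at (428,347), (460,332), (557,378) and (528,405), chips near (456,344), cork at (397,302). Side view: collar top at (477,409), chips near (427,388), cork at (403,333).

```bash
cat > h.py <<'E'
import numpy as np, cv2
from plant import *
def px2w(c,uv,z):
    "pixels (native) -> world points on height z"
    uv=np.array(uv,float).reshape(-1,1,2)
    n=cv2.undistortPoints(uv,c["mtx"],np.array(c["distortion"])).reshape(-1,2)
    T=np.array(c["pose"]);d=np.c_[n[:,0],-n[:,1],-np.ones(len(n))]@T[:3,:3].T
    return T[:3,3]+d*((np.broadcast_to(z,len(n))-T[2,3])/d[:,2])[:,None]
def w2px(c,P):
    T=np.array(c["pose"]);q=(np.atleast_2d(P)-T[:3,3])@T[:3,:3]
    return cv2.projectPoints(q*[1,-1,-1],np.zeros(3),np.zeros(3),c["mtx"],np.array(c["distortion"]))[0].reshape(-1,2)
E
python3 - <<'E'
from h import *
np.set_printoptions(precision=1,suppress=True)
ztop=18+25.5+46
for n,pts in(("scene",dict(col=(526,345,ztop),a=(428,347,18),b=(460,332,18),c=(557,378,18),d=(528,405,18),c1=(460,338,25),c2=(455,344,25),c3=(453,350,25),cork=(397,302,24),jar=(411,363,70),tape=(312,270,25),t1=(340,246,5),t2=(590,380,5))),
 ("side",dict(col=(477,409,ztop),a=(397,386,18),b=(438,375,18),c=(512,468,18),d=(462,480,18),c1=(434,382,25),c2=(428,387,25),c3=(420,394,25),cork=(403,328,24),jar=(353,392,70),tape=(343,279,25),t1=(393,266,5),t2=(575,500,5)))):
    c=capture(n)
    for k,v in pts.items(): print(n,k,px2w(c,[(v[0]/1.5625,v[1]/1.5625)],v[2])[0])
c=capture("wrist");print(c["mtx"],c["distortion"],c["pose"]);cv2.imwrite("pics/w0.png",cv2.resize(c["image"][:,:,::-1],(800,600),interpolation=cv2.INTER_CUBIC))
E
```

```text
scene col [ 482.9 -237.9   89.5]
scene a [396.5 -87.1  18. ]
scene b [467.1 -75.9  18. ]
scene c [ 536.1 -257.9   18. ]
scene d [ 457.9 -287.2   18. ]
scene c1 [452.5 -99.3  25. ]
scene c2 [ 436.1 -110.    25. ]
scene c3 [ 424.5 -122.8   25. ]
scene cork [409.8  56.6  24. ]
scene jar [ 320.7 -170.6   70. ]
scene tape [311.2 248.1  25. ]
scene t1 [414.9 353.3   5. ]
scene t2 [ 590.6 -275.9    5. ]
side col [ 484.1 -236.    89.5]
side a [391.4 -94.6  18. ]
side b [458.5 -68.1  18. ]
side c [ 532.3 -273.4   18. ]
side d [ 462.4 -291.7   18. ]
side c1 [448.5 -94.9  25. ]
side c2 [ 437.8 -107.    25. ]
side c3 [ 423.9 -123.6   25. ]
side cork [412.   61.2  24. ]
side jar [ 323.4 -172.6   70. ]
side tape [304.9 242.   25. ]
side t1 [411.5 337.8   5. ]
side t2 [ 606.7 -321.3    5. ]
[[270.1   0.  256.7]
 [  0.  270.1 192.9]
 [  0.    0.    1. ]] [-0.  0.  0.  0.  0.] [[  1.   -0.    0.  525.7]
 [  0.    1.    0.3  71.1]
 [ -0.   -0.3   1.  383.1]
 [  0.    0.    0.    1. ]]
```

View pics/w0.png

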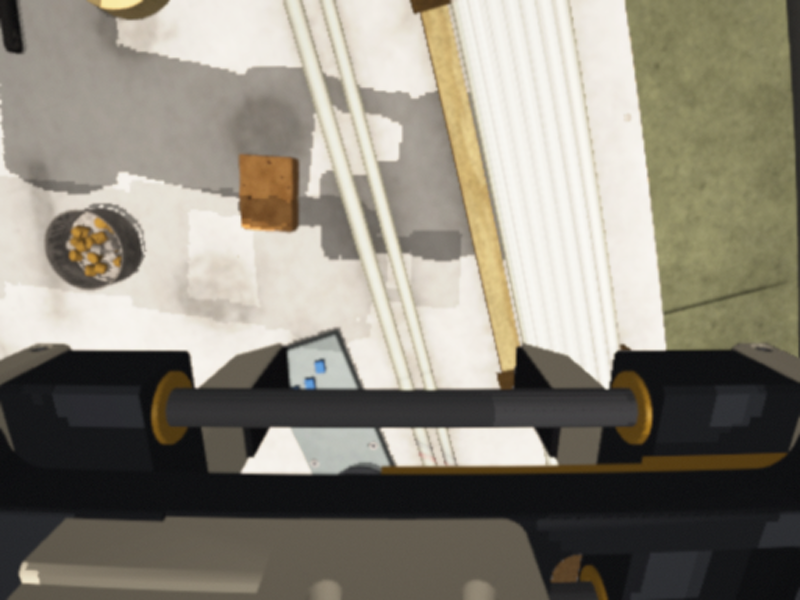

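Wrist view: cork top corners about (239,154), (298,158), (296,231) and (240,228), nearly square to the world. Plate end at (288,345)-(340,330), two chips at (320,366) and (310,383), tubes to the right of the cork.

```bash
python3 - <<'E'
from h import *
np.set_printoptions(precision=2,suppress=True)
c=capture("wrist");print(c["pose"])
im=c["image"];hsv=cv2.cvtColor(im,cv2.COLOR_RGB2HSV)
def blobs(lo,hi,mn):
    m=cv2.inRange(hsv,np.array(lo),np.array(hi));n,l,s,ce=cv2.connectedComponentsWithStats(m)
    return [(s[i],ce[i],cv2.minAreaRect(np.argwhere(l==i)[:,::-1].astype(np.float32))) for i in range(1,n) if s[i][4]>mn]
for b in blobs((3,120,60),(16,255,255),300): print("cork",b,px2w(c,cv2.boxPoints(b[2]),20))
for b in blobs((95,120,80),(125,255,255),15): print("chip",b[0],px2w(c,[b[1]],23))
k=1.5625
print(px2w(c,np.array([(288,345),(340,330),(393,465)])/k,18))
print(px2w(c,np.array([(239,154),(298,158),(296,231),(240,228)])/k,24))
print("tube",px2w(c,np.array([(285,0),(345,180),(405,385),(330,0)])/k,8))
E
```

```text
[[  1.    -0.     0.   525.7 ]
 [  0.     0.96   0.27  71.08]
 [ -0.    -0.27   0.96 383.15]
 [  0.     0.     0.     1.  ]]
cork (array([ 153,   99,   37,   49, 1663], dtype=int32), array([171.45, 122.66]), ((170.99998474121094, 123.0), (47.99999237060547, 35.99999237060547), 90.0)) [[391.88  95.77  20.  ]
 [438.52  95.34  20.  ]
 [434.77  34.12  20.  ]
 [386.09  34.33  20.  ]]
chip [202 231   5   7  30] [[449.52 -90.4   23.  ]]
chip [196 242   5   7  30] [[ 439.34 -108.61   23.  ]]
[[ 420.42  -72.14   18.  ]
 [ 469.39  -57.32   18.  ]
 [ 517.2  -202.15   18.  ]]
[[393.35  96.04  24.  ]
 [441.53  92.48  24.  ]
 [436.29  33.42  24.  ]
 [388.58  36.16  24.  ]]
tube [[ 433.85  213.43    8.  ]
 [ 477.2    75.17    8.  ]
 [ 529.19 -117.69    8.  ]
 [ 469.41  212.94    8.  ]]
```

```bash
python3 -m inch '[0,0,0,0.016,-0.027,0.02,-1, 0,0,0,0.016,-0.027,0.02,-1, 0,0,0,0.016,-0.027,0.02,-1, 0,0,0,0.016,-0.027,0.02,-1, 0,0,0,0.016,-0.027,0.02,-1]'
python3 -m inch '[0,0,-0.08,0,0,0,-1, 0,0,-0.08,0,0,0,-1, 0,0,-0.08,0,0,0,-1, 0,0,-0.08,0,0,0,-1, 0,0,-0.08,0,0,0,-1, 0,0,-0.08,0,0,0,-1, 0,0,-0.08,0,0,0,-1, 0,0,-0.08,0,0,0,-1, 0,0,-0.08,0,0,0,-1, 0,0,-0.08,0,0,0,-1]'
python3 -m inch '[0,0,-0.08,0,0,0,-1, 0,0,-0.08,0,0,0,-1, 0,0,-0.032,0,0,0,-1, 0,0,0,0,0,0,-1]'
python3 - <<'E'
from h import *
np.set_printoptions(precision=2,suppress=True)
c=capture("wrist");print(get_obs()["joint_positions"],c["pose"]);cv2.imwrite("pics/w1.png",cv2.resize(c["image"][:,:,::-1],(800,600),interpolation=cv2.INTER_CUBIC))
E
```

```text
time: 0.72
tool_pos: [415.9, 64.5, 157.1]
tcp_rot: [3.141, -0.0, 1.571]
contact_force: [1.0, 0.9, 0.4]
grip_width: 91.9
finger_force: 0.0
time: 1.55
tool_pos: [417.0, 64.0, 157.8]
tcp_rot: [3.142, 0.0, 2.777]
contact_force: [-0.1, -0.3, -0.3]
grip_width: 91.8
finger_force: 0.0
time: 1.88
tool_pos: [417.0, 64.0, 157.8]
tcp_rot: [3.142, 0.0, 3.06]
contact_force: [-0.7, -0.0, 0.4]
grip_width: 91.9
finger_force: 0.0
[-0.03  0.25  1.91 -0.    0.98 -1.52] [[  0.08  -0.96  -0.27 346.4 ]
 [  1.     0.08   0.02  69.26]
 [ -0.    -0.27   0.96 303.48]
 [  0.     0.     0.     1.  ]]
```

View pics/w1.png

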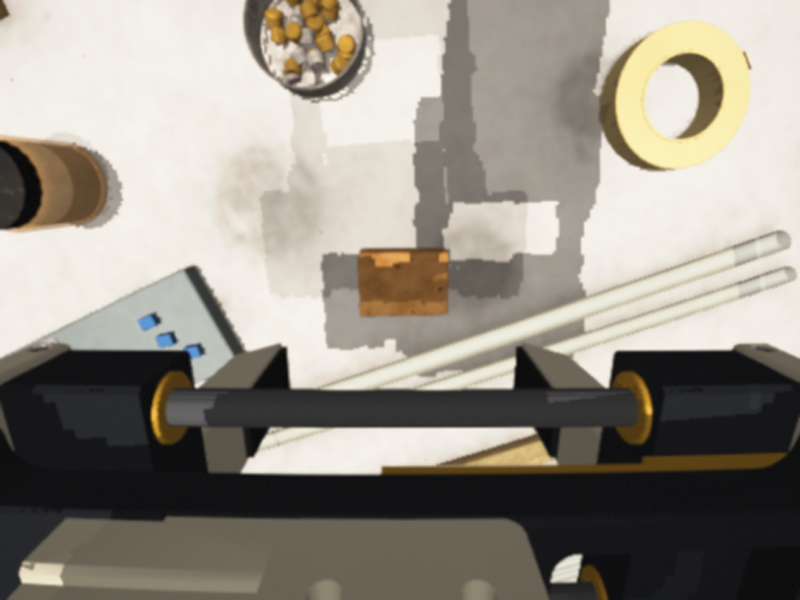

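Cork top spans (360,250)-(448,316), square to the image. The three chips are at (149,322), (166,340) and (195,351), the plate's open end runs (194,267)-(242,352), and the tubes pass below the cork.

```bash
python3 - <<'E'
from h import *
np.set_printoptions(precision=1,suppress=True)
c=capture("wrist");k=1.5625
print(px2w(c,np.array([(360,251),(448,250),(448,316),(360,316)])/k,24))
print(px2w(c,np.array([(149,322),(166,340),(195,351)])/k,25))
print(px2w(c,np.array([(192,267),(240,352)])/k,18))
print("tube",px2w(c,np.array([(300,388),(785,238)])/k,8))
E
```

```text
[[386.3  38.4  24. ]
 [390.5  96.8  24. ]
 [436.4  94.3  24. ]
 [431.3  33.5  24. ]]
[[ 423.1 -115.8   25. ]
 [ 437.4 -106.6   25. ]
 [ 447.4  -87.4   25. ]]
[[388.1 -79.9  18. ]
 [453.3 -58.   18. ]]
tube [[490.4 -21.4   8. ]
 [403.4 343.5   8. ]]
```

```bash
python3 -m inch '[0,0,0,0.0055,0.001,0.03,-1, 0,0,0,0,0,0.03,-1, 0,0,0,0,0,0.03,-1, 0,0,0,0,0,0.03,-1, 0,0,0,0,0,0.03,-1, 0,0,0,0,0,0.02,-1, 0,0,0,0,0,0.0095,-1, 0,0,0,0,0,0,-1]'
python3 -m inch '[0,0,0,0,0,0,1, 0,0,0,0,0,0,1, 0,0,0,0,0,0,1, 0,0,0,0,0,0,1, 0,0,0,0,0,0,1, 0,0,0,0,0,0,1, 0,0,0,0,0,0,1, 0,0,0,0,0,0,1]'
```

```text
time: 2.65
tool_pos: [411.9, 65.2, 12.9]
tcp_rot: [-3.141, -0.003, 3.058]
contact_force: [-0.7, -0.1, 0.3]
grip_width: 91.8
finger_force: 0.0
time: 3.32
tool_pos: [413.1, 65.2, 14.8]
tcp_rot: [3.142, 0.001, 3.059]
contact_force: [-0.9, -0.3, 6.0]
grip_width: 62.2
finger_force: 30.0
```

```bash
python3 -m inch '[0,0,0,0,0,-0.025,1, 0,0,0,0,0,-0.025,1, 0,0,0,0,0,-0.025,1, 0,0,0,0,0,-0.025,1, 0,0,0,0,0,0,1]'
python3 -m inch '[0,0,0,-0.009,-0.034,0,1, 0,0,0,-0.009,-0.034,0,1, 0,0,0,-0.009,-0.034,0,1, 0,0,0,-0.009,-0.034,0,1, 0,0,0,-0.009,-0.034,0,1, 0,0,0,-0.009,-0.034,0,1, 0,0,0,-0.009,-0.034,0,1, 0,0,0,-0.009,-0.034,0,1]'
python3 -m inch '[0,0,0.0783,0,0,0,1, 0,0,0.0783,0,0,0,1, 0,0,0.0783,0,0,0,1, 0,0,0.0783,0,0,0,1, 0,0,0.0783,0,0,0,1, 0,0,0.0783,0,0,0,1, 0,0,0.0783,0,0,0,1, 0,0,0.0783,0,0,0,1, 0,0,0.0783,0,0,0,1, 0,0,0.0783,0,0,0,1]'
python3 -m inch '[0,0,0,0,0,0,1]'
python3 - <<'E'
from h import *
np.set_printoptions(precision=2,suppress=True)
c=capture("wrist");print(c["pose"]);cv2.imwrite("pics/w2.png",cv2.resize(c["image"][:,:,::-1],(800,600),interpolation=cv2.INTER_CUBIC))
E
```

```text
time: 3.73
tool_pos: [414.6, 65.2, 97.1]
tcp_rot: [3.141, 0.006, 3.059]
contact_force: [1.8, -0.2, -0.5]
grip_width: 62.1
finger_force: 30.0
time: 4.4
tool_pos: [451.7, -157.7, 93.3]
tcp_rot: [3.141, -0.001, 3.059]
contact_force: [1.3, 0.7, -0.2]
grip_width: 62.0
finger_force: 30.0
time: 5.23
tool_pos: [451.7, -156.2, 93.3]
tcp_rot: [-3.141, -0.001, 1.878]
contact_force: [-0.4, 0.2, -0.2]
grip_width: 62.1
finger_force: 29.9
time: 5.32
tool_pos: [451.7, -156.2, 93.4]
tcp_rot: [-3.141, -0.001, 1.88]
contact_force: [0.0, 0.1, -0.6]
grip_width: 61.9
finger_force: 30.0
[[  0.95  -0.29  -0.08 430.82]
 [  0.3    0.92   0.25 -88.66]
 [ -0.    -0.27   0.96 239.12]
 [  0.     0.     0.     1.  ]]
```

View pics/w2.png

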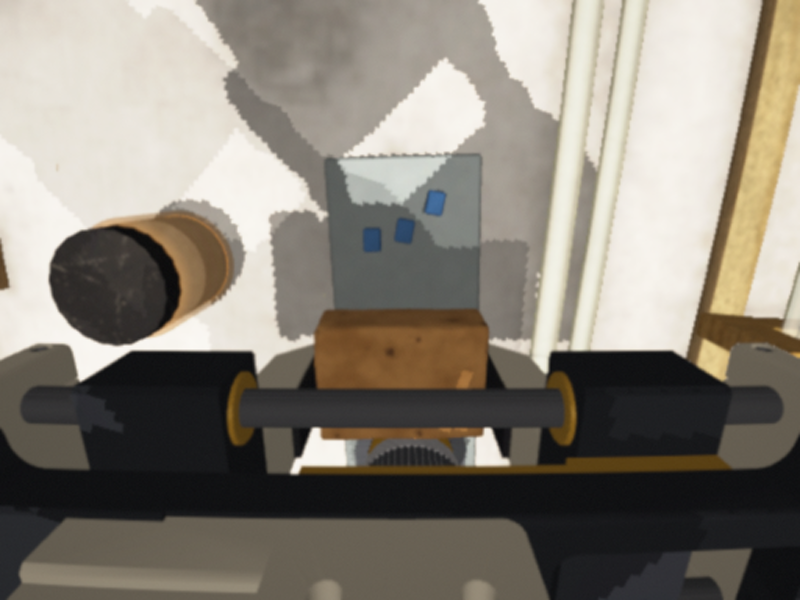

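The plate is square to the tool: open-end corners at (326,158) and (481,154), chips at (435,203), (404,231) and (372,240). The cork is held above the plate behind the chips; the jar lid is at (115,285).

```bash
python3 - <<'E'
from h import *
np.set_printoptions(precision=1,suppress=True)
c=capture("wrist");k=1.5625;o=get_obs();p=o["tool_pos"];y=o["tcp_rot"][2];X=np.array([np.cos(y),np.sin(y)]);Y=np.array([np.sin(y),-np.cos(y)])
def t(uv,z):
    w=px2w(c,np.array(uv)/k,z);print(np.c_[w[:,:2],(w[:,:2]-p[:2])@X,(w[:,:2]-p[:2])@Y])
t([(435,203),(404,231),(372,240)],23);t([(326,158),(481,154),(335,308),(479,308)],18);t([(115,285),(50,285),(168,285)],70)
t([(418,455)],89.5)
E
```

```text
[[ 448.9  -91.8   62.1   17.4]
 [ 438.6 -109.9   48.2    1.9]
 [ 424.4 -119.3   43.6  -14.5]]
[[ 390.3  -87.9   84.1  -37.1]
 [ 463.3  -62.1   85.9   40.3]
 [ 415.9 -161.8    6.   -35.8]
 [ 490.8 -137.3    5.9   42.9]]
[[ 328.1 -163.9   31.3 -119.9]
 [ 300.5 -172.9   31.4 -149. ]
 [ 350.  -156.8   31.2  -96.9]]
[[ 470.1 -188.4  -36.2    7.3]]
```

```bash
python3 -m inch '[0,0,0,0,0,0.02,1, 0,0,0,0,0,0.02,1, 0,0,0,0,0,0.02,1, 0,0,0,0,0,0.0125,1, 0,0,0,0,0,0,1, 0,0,0,0,0,0,1]'
python3 -m inch '[0,0,0,0,0,0.0012,1, 0,0,0,0,0,0,1]'
```

```text
time: 5.92
tool_pos: [451.9, -156.3, 35.8]
tcp_rot: [-3.141, -0.001, 1.886]
contact_force: [0.3, -0.6, -1.0]
grip_width: 61.9
finger_force: 30.0
time: 6.08
tool_pos: [452.6, -156.7, 35.8]
tcp_rot: [3.141, 0.001, 1.885]
contact_force: [-0.2, -0.2, -0.6]
grip_width: 62.0
finger_force: 30.0
```

```bash
python3 -m inch '[0,0,0,0,0,0.0015,1, 0,0,0,0,0,0,1]'; python3 -m inch '[0,0,0,0,0,0.0012,1, 0,0,0,0,0,0,1]'
```

```text
time: 6.25
tool_pos: [452.3, -156.6, 34.4]
tcp_rot: [3.141, 0.001, 1.885]
contact_force: [-0.4, 0.2, -0.9]
grip_width: 61.7
finger_force: 30.0
time: 6.42
tool_pos: [452.2, -156.5, 33.1]
tcp_rot: [3.141, 0.0, 1.884]
contact_force: [0.7, 0.9, 0.1]
grip_width: 62.1
finger_force: 30.0
```

```bash
python3 -m inch '[0,0,0,0.0075,0.0005,0,1, 0,0,0,0.0075,0.0005,0,1, 0,0,0,0.0075,0,0,1, 0,0,0,0.0075,0,0,1, 0,0,0,0.0075,0,0,1, 0,0,0,0.0075,0,0,1, 0,0,0,0.0075,0,0,1, 0,0,0,0.0075,0,0,1, 0,0,0,0.0075,0,0,1, 0,0,0,0.0075,0,0,1]'
python3 -m inch '[0,0,0,0.0075,0,0,1, 0,0,0,0.0075,0,0,1, 0,0,0,0.0075,0,0,1, 0,0,0,0,0,0,1]'
python3 - <<'E'
from h import *
np.set_printoptions(precision=2,suppress=True)
c=capture("wrist");cv2.imwrite("pics/w3.png",cv2.resize(c["image"][:,:,::-1],(800,600),interpolation=cv2.INTER_CUBIC))
E
```

```text
time: 7.25
tool_pos: [434.2, -98.6, 33.1]
tcp_rot: [3.141, 0.0, 1.884]
contact_force: [0.4, -0.2, 0.1]
grip_width: 62.0
finger_force: 30.0
time: 7.58
tool_pos: [428.1, -80.9, 32.9]
tcp_rot: [-3.141, -0.001, 1.885]
contact_force: [-0.5, -0.5, -0.1]
grip_width: 62.0
finger_force: 30.0
```

View pics/w3.png

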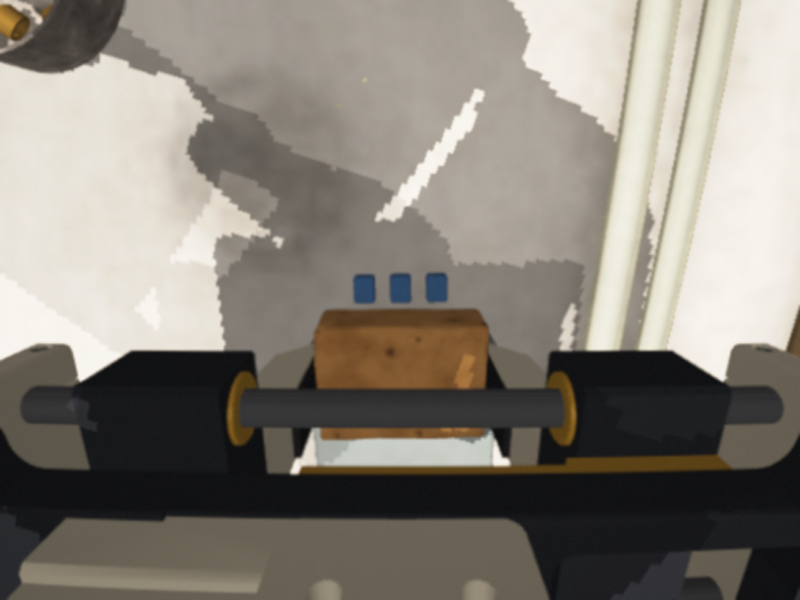

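All three chips are off the plate, in a row at (364,288), (400,288) and (437,288) just beyond its end. Next I lift, turn back and lay the block where it came from.

```bash
python3 -m inch '[0,0,0,0,0,-0.025,1, 0,0,0,0,0,-0.025,1, 0,0,0,0,0,-0.025,1, 0,0,0,0,0,0,1]'
python3 -m inch '[0,0,-0.0783,0,0,0,1, 0,0,-0.0783,0,0,0,1, 0,0,-0.0783,0,0,0,1, 0,0,-0.0783,0,0,0,1, 0,0,-0.0783,0,0,0,1, 0,0,-0.0783,0,0,0,1, 0,0,-0.0783,0,0,0,1, 0,0,-0.0783,0,0,0,1, 0,0,-0.0783,0,0,0,1, 0,0,-0.0783,0,0,0,1]'
python3 -m inch '[0,0,0,0.007,0.036,0,1, 0,0,0,0.007,0.036,0,1, 0,0,0,0.007,0.036,0,1, 0,0,0,0.007,0.036,0,1, 0,0,0,0.007,0.036,0,1, 0,0,0,0,0,0,1]'
python3 -m inch '[0,0,0,0,0,0.025,1, 0,0,0,0,0,0.025,1, 0,0,0,0,0,0.025,1, 0,0,0,0,0,0.0125,1, 0,0,0,0,0,0.004,1, 0,0,0,0,0,0.002,1, 0,0,0,0,0,0,1]'
```

```text
time: 7.97
tool_pos: [430.9, -82.9, 96.0]
tcp_rot: [3.137, 0.004, 1.884]
contact_force: [1.3, -0.0, -0.0]
grip_width: 62.3
finger_force: 30.0
time: 8.8
tool_pos: [428.7, -82.1, 92.3]
tcp_rot: [3.141, -0.001, 3.064]
contact_force: [0.2, 0.2, -0.9]
grip_width: 62.0
finger_force: 29.9
time: 9.3
tool_pos: [411.5, 67.3, 92.3]
tcp_rot: [3.141, -0.001, 3.062]
contact_force: [-0.4, 0.0, -0.8]
grip_width: 62.1
finger_force: 30.0
time: 9.88
tool_pos: [412.9, 63.6, 18.1]
tcp_rot: [-3.142, -0.0, 3.059]
contact_force: [-0.6, -0.5, 0.1]
grip_width: 61.9
finger_force: 30.0
```

```bash
python3 - <<'E'
from h import *
np.set_printoptions(precision=1,suppress=True)
# chips in scene/side, plate frame
for n in("scene","side"):
    c=capture(n);hsv=cv2.cvtColor(c["image"],cv2.COLOR_RGB2HSV)
    m=cv2.inRange(hsv,np.array((95,130,60)),np.array((125,255,255)));k,l,s,ce=cv2.connectedComponentsWithStats(m)
    for i in range(1,k):
        if s[i][4]>3:
            w=px2w(c,[ce[i]],3.5)[0]
            if 350<w[0]<520 and -150<w[1]<50: print(n,s[i][4],w)
print(get_obs()["tool_pos"],get_obs()["contact_force"])
E
```

```text
side 7 [432.9 -48.4   3.5]
side 6 [418.3 -54.3   3.5]
side 6 [404.1 -58.1   3.5]
[413.3  63.7  18.7] [ 0.3 -1.2 -0.2]
```

```bash
python3 -m inch '[0,0,0,0,0,0.003,1, 0,0,0,0,0,0.001,1, 0,0,0,0,0,0,1]'; python3 -m inch '[0,0,0,0,0,0.001,1, 0,0,0,0,0,0,1]'
```

```text
time: 10.23
tool_pos: [413.0, 63.8, 15.2]
tcp_rot: [3.142, 0.001, 3.059]
contact_force: [-0.4, -0.4, -0.3]
grip_width: 61.9
finger_force: 30.0
time: 10.4
tool_pos: [413.0, 63.8, 14.7]
tcp_rot: [-3.142, 0.001, 3.059]
contact_force: [-2.0, -0.4, 6.3]
grip_width: 61.6
finger_force: 30.0
```

```bash
python3 -m inch '[0,0,0,0,0,0,-1, 0,0,0,0,0,0,-1, 0,0,0,0,0,0,-1, 0,0,0,0,0,0,-1, 0,0,0,0,0,0,-1, 0,0,0,0,0,0,-1]'
python3 -m inch '[0,0,0,0,0,-0.02,-1, 0,0,0,0,0,-0.04,-1, 0,0,0,0,0,-0.045,-1, 0,0,0,0,0,-0.045,-1, 0,0,0,0,0,-0.045,-1, 0,0,0,0,0,-0.02,-1, 0,0,0,0,0,0,-1]'
python3 -m inch '[0,0,0,-0.012,-0.037,0,-1, 0,0,0,-0.012,-0.037,0,-1, 0,0,0,-0.012,-0.037,0,-1, 0,0,0,-0.012,-0.037,0,-1, 0,0,0,-0.012,-0.037,0,-1, 0,0,0,-0.012,-0.037,0,-1, 0,0,0,-0.012,-0.037,0,-1, 0,0,0,-0.012,-0.037,0,-1, 0,0,0,-0.012,-0.037,0,-1, 0,0,0,-0.012,-0.037,0,-1]'
python3 -m inch '[0,0,0,0,0,0,-1]'
python3 - <<'E'
from h import *
np.set_printoptions(precision=2,suppress=True)
c=capture("wrist");print(get_obs()["joint_positions"],c["pose"]);a=cv2.resize(c["image"][:,:,::-1],(800,600),interpolation=cv2.INTER_CUBIC)
cv2.imwrite("pics/w4.png",a)
E
```

```text
time: 10.9
tool_pos: [412.8, 63.8, 14.1]
tcp_rot: [-3.142, -0.0, 3.059]
contact_force: [-0.4, -0.2, -0.3]
grip_width: 91.2
finger_force: 0.0
time: 11.48
tool_pos: [414.9, 63.8, 190.0]
tcp_rot: [3.141, 0.008, 3.059]
contact_force: [0.6, 0.2, 0.4]
grip_width: 91.9
finger_force: 0.0
time: 12.32
tool_pos: [483.6, -240.3, 184.6]
tcp_rot: [3.14, -0.002, 3.059]
contact_force: [0.3, 0.3, 0.2]
grip_width: 91.9
finger_force: 0.0
time: 12.4
tool_pos: [484.4, -243.9, 184.5]
tcp_rot: [-3.14, -0.0, 3.055]
contact_force: [0.0, -0.1, -0.1]
grip_width: 91.6
finger_force: 0.0
[-0.6   0.42  1.56 -0.    1.16 -2.09] [[   0.09   -0.96   -0.26  413.88]
 [   1.      0.08    0.03 -238.07]
 [  -0.     -0.27    0.96  330.24]
 [   0.      0.      0.      1.  ]]
```

View pics/w4.png

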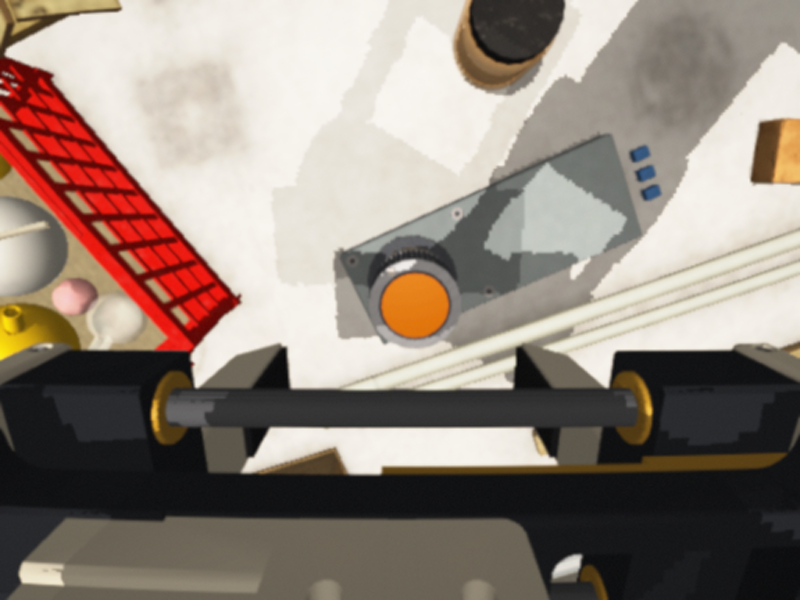

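Collar top is centred near (415.5,304) with the amber window clear. The chips lie on the bench beyond the plate's end at (645,172); the cork is flat at (780,150). The basket's rim corner is near (190,345).

```bash
python3 - <<'E'
from h import *
np.set_printoptions(precision=1,suppress=True)
c=capture("wrist");k=1.5625;o=get_obs();p=o["tool_pos"];y=o["tcp_rot"][2];X=np.array([np.cos(y),np.sin(y)]);Y=np.array([np.sin(y),-np.cos(y)])
hsv=cv2.cvtColor(c["image"],cv2.COLOR_RGB2HSV);m=cv2.inRange(hsv,np.array((8,150,120)),np.array((18,255,255)))
n,l,s,ce=cv2.connectedComponentsWithStats(m)
def t(uv,z):
    w=px2w(c,np.array(uv)/k,z);print(np.c_[w[:,:2],(w[:,:2]-p[:2])@X,(w[:,:2]-p[:2])@Y])
for i in range(1,n):
    if s[i][4]>300: print(s[i]);t([ce[i]*k],89.5)
t([(370,303),(461,303),(415.5,347),(415.5,258)],89.5)
print("basket");[t([(240,297),(190,345)],z) for z in(0,60,100)]
for z in (89.5,): t([(415.5,304)],z)
sc=capture("scene")
for z in(60,80,100,120): print(px2w(sc,np.array([(590,378)])/k,z))
E
```

```text
[491  78  21  39 486]
[[407.5 -19.5  94.2 212.8]]
[ 241  176   44   42 1438]
[[ 482.5 -236.6    1.     2.8]]
[[ 478.4 -259.9    3.1  -20.7]
 [ 483.  -206.2    3.1   33.2]
 [ 508.5 -235.2  -24.7    6.4]
 [ 453.9 -231.    30.     6. ]]
basket
[[ 488.5 -373.9  -16.6 -133.5]
 [ 526.2 -424.5  -58.4 -180.8]]
[[ 474.8 -348.8   -0.8 -109.7]
 [ 505.7 -390.2  -35.1 -148.3]]
[[ 465.7 -332.1    9.6  -93.7]
 [ 492.  -367.4  -19.5 -126.7]]
[[ 481.3 -233.1    2.5    6.2]]
[[ 542.8 -319.6   60. ]]
[[ 524.2 -336.9   80. ]]
[[ 505.6 -354.2  100. ]]
[[ 487.  -371.5  120. ]]
```

```bash
python3 -m inch '[0,0,0,0.0015,0.0045,0.02,-1, 0,0,0,0,0,0.03,-1, 0,0,0,0,0,0.03,-1, 0,0,0,0,0,0.025,-1, 0,0,0,0,0,0.015,-1, 0,0,0,0,0,0.006,-1, 0,0,0,0,0,0,-1, 0,0,0,0,0,0,-1]'
python3 -m inch '[0,0,0,0,0,0,1, 0,0,0,0,0,0,1, 0,0,0,0,0,0,1, 0,0,0,0,0,0,1, 0,0,0,0,0,0,1, 0,0,0,0,0,0,1, 0,0,0,0,0,0,1, 0,0,0,0,0,0,1, 0,0,0,0,0,0,1, 0,0,0,0,0,0,1]'
```

```text
time: 13.22
tool_pos: [483.3, -234.7, 85.8]
tcp_rot: [-3.142, 0.0, 3.06]
contact_force: [-1.0, 0.1, -0.0]
grip_width: 91.7
finger_force: 0.0
time: 14.05
tool_pos: [483.2, -235.4, 85.5]
tcp_rot: [-3.142, 0.0, 3.059]
contact_force: [-0.4, 0.3, 2.9]
grip_width: 55.4
finger_force: 30.0
```

```bash
python3 -m inch '[0,0,0.078,0,0,0,1, 0,0,0.078,0,0,0,1, 0,0,0.078,0,0,0,1, 0,0,0,0,0,0,1]'; python3 -m inch '[0,0,0,0,0,0.0015,1, 0,0,0,0,0,0,1, 0,0,0,0,0,0,1]'
```

```text
time: 14.38
tool_pos: [483.2, -235.5, 85.5]
tcp_rot: [-3.142, 0.0, 2.704]
contact_force: [0.8, 0.4, 1.6]
grip_width: 55.6
finger_force: 30.0
time: 14.63
tool_pos: [483.5, -235.6, 85.2]
tcp_rot: [-3.141, 0.001, 2.712]
contact_force: [-1.6, 1.1, 8.3]
grip_width: 55.2
finger_force: 30.0
```

```bash
f(){ grep -E 'tool_pos|tcp_rot|contact'; }
python3 -m inch '[0,0,0.058,0,0,0,1, 0,0,0,0,0,0,1]'|f; python3 -m inch '[0,0,0.058,0,0,0,1, 0,0,0,0,0,0,1]'|f; python3 -m inch '[0,0,0.058,0,0,0,1, 0,0,0,0,0,0,1]'|f
```

```text
tool_pos: [483.8, -235.8, 85.3]
tcp_rot: [3.142, 0.002, 2.621]
contact_force: [-0.6, 1.0, 8.2]
tool_pos: [483.9, -235.9, 85.3]
tcp_rot: [3.141, 0.003, 2.534]
contact_force: [0.1, -0.1, 7.9]
tool_pos: [484.0, -236.0, 85.3]
tcp_rot: [3.141, 0.003, 2.447]
contact_force: [-0.6, 0.6, 8.9]
```

```bash
f(){ grep -E 'tool_pos|tcp_rot|contact'; }
python3 -m inch '[0,0,0.058,0,0,0,1, 0,0,0,0,0,0,1]'|f; python3 -m inch '[0,0,0.058,0,0,0,1, 0,0,0,0,0,0,1]'|f
```

```text
tool_pos: [484.0, -236.1, 85.2]
tcp_rot: [3.141, 0.003, 2.36]
contact_force: [1.0, -0.1, 7.5]
tool_pos: [483.9, -235.9, 84.8]
tcp_rot: [3.141, 0.002, 2.273]
contact_force: [-0.4, 0.9, 7.1]
```

```bash
f(){ grep -E 'tool_pos|tcp_rot|contact'; }
python3 -m inch '[0,0,0.045,0,0,0,1, 0,0,0,0,0,0,1]'|f; python3 -m inch '[0,0,0.045,0,0,0,1, 0,0,0,0,0,0,1]'|f
```

```text
tool_pos: [483.1, -235.5, 84.2]
tcp_rot: [-3.142, 0.0, 2.207]
contact_force: [-0.4, -0.7, 1.0]
tool_pos: [482.8, -235.4, 83.6]
tcp_rot: [-3.141, -0.001, 2.14]
contact_force: [0.2, -1.3, -2.1]
```

```bash
f(){ grep -E 'tool_pos|contact'; }
python3 -m inch '[0,0,0,0,0,0.0025,1, 0,0,0,0,0,0.0025,1, 0,0,0,0,0,0,1, 0,0,0,0,0,0,1]'|f; python3 -m inch '[0,0,0,0,0,0.0025,1, 0,0,0,0,0,0.0025,1, 0,0,0,0,0,0,1, 0,0,0,0,0,0,1]'|f
```

```text
tool_pos: [482.9, -235.6, 79.7]
contact_force: [0.8, -3.3, -4.4]
tool_pos: [483.1, -235.7, 76.2]
contact_force: [-0.7, -4.2, -1.3]
```

```bash
f(){ grep -E 'tool_pos|contact|width|rot'; }
python3 -m inch '[0,0,0,0,0,0.0025,1, 0,0,0,0,0,0.0025,1, 0,0,0,0,0,0,1, 0,0,0,0,0,0,1]'|f; python3 -m inch '[0,0,0,0,0,0.0015,1, 0,0,0,0,0,0,1, 0,0,0,0,0,0,1]'|f
```

```text
tool_pos: [483.2, -235.7, 72.4]
tcp_rot: [-3.142, 0.001, 2.138]
contact_force: [-1.7, -3.8, 1.5]
grip_width: 55.6
tool_pos: [483.2, -235.7, 71.4]
tcp_rot: [-3.142, 0.001, 2.138]
contact_force: [-2.9, -4.0, 4.9]
grip_width: 55.3
```

Keep pressing in small steps until the solid stop shows as a force rise.

```bash
f(){ grep -E 'tool_pos|contact|width'; }
python3 -m inch '[0,0,0,0,0,0.0015,1, 0,0,0,0,0,0,1, 0,0,0,0,0,0,1]'|f; python3 -m inch '[0,0,0,0,0,0.0015,1, 0,0,0,0,0,0,1, 0,0,0,0,0,0,1]'|f
python3 - <<'E'
from h import *
out=[]
for n in("scene","side"):
    c=capture(n);u,v=w2px(c,[[482.5,-236,60]])[0];a=c["image"][int(v)-75:int(v)+75,int(u)-65:int(u)+65,::-1];out.append(cv2.resize(a,(390,450),interpolation=cv2.INTER_CUBIC))
cv2.imwrite("pics/end.png",np.hstack(out))
E
```

```text
tool_pos: [483.3, -235.8, 71.2]
contact_force: [-5.1, -2.7, 14.9]
grip_width: 55.2
tool_pos: [483.4, -236.0, 71.1]
contact_force: [-8.0, -1.4, 24.0]
grip_width: 55.2
```

View pics/end.png

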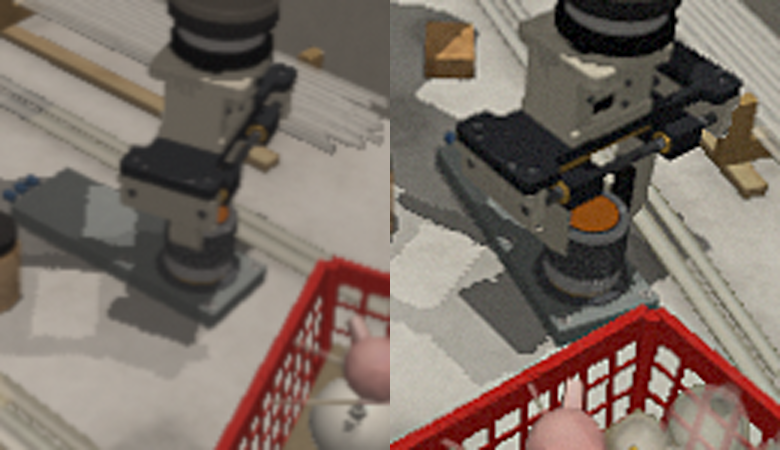

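Both views show the collar down on the flange with no brass showing, and the force rises sharply at 71.1 mm, the solid stop. The chips and the block are clear of the plate, so I'm handing in.

```bash
python3 -m inch '[0,0,0,0,0,-0.0008,1, 0,0,0,0,0,0,1, 0,0,0,0,0,0,1]'; python3 -c "
from plant import *
print(close_job())"
```

```text
time: 17.9
tool_pos: [483.3, -235.9, 71.2]
tcp_rot: [3.141, 0.002, 2.138]
contact_force: [-7.4, -2.2, 18.7]
grip_width: 55.6
finger_force: 30.0
the job is handed in; nothing more can be done
None
```

I handed the job in at 17.9 s with the three chips wiped onto the bench, the block laid flat clear of the plate, and the collar turned about 53° clockwise, pushed home and still held down by the gripper; the hand-in returned no verdict.

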